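Set the idler spindle and hold the belt tensioner open

TASK

I am about to slip a new belt onto this small belt drive. Take the idler spindle out of its parking block, stand it upright and fully home in the empty socket cup of the drive plate and let go of it; then push the sprung tensioner arm back by its post past the ratchet click, and finish while still holding it there, at least a centimetre farther back (measured at the post) than the place where the ratchet alone would catch it. The program ends holding: do not let the arm go, and leave the beaker, the timer and the roll of tape where they are.

Things in the scene. Friction and masses are not known exactly. Their poses are not given: they have to be found in the camera images.
- drive_plate: flat grey-painted plate fixed to the worktop, 220 (its x) by 270 (its y) by 12 mm; origin at the centre of its underside, z up. It carries the socket cup, the tensioner arm on its pivot, the pawl and a driven pulley (52 mm wide, top 46 mm above the worktop, at plate x +70, y -105 mm). Nothing on the plate but the post, its block and the standing spindle is taller than 50 mm above the worktop. Its place and yaw vary
- socket (a point): centre of the mouth of the socket cup, an upright dark steel tube on the plate: 33 mm outside, bore 18 mm, 36 mm deep, mouth 48 mm above the worktop; plate x -60, y +60 mm
- spindle: loose turned steel spindle, 90 mm long, about 0.14 kg: lower shank 14 mm in diameter and 34 mm long with a tapered foot, above it a 22 mm thick roller 56 mm long, by which it is gripped. Origin at the centre of its lower end, z along it (up when upright). It starts upright in the parking block; fully home in the cup its shoulder rests on the cup's mouth and its origin is 34 mm below the mouth
- parking_block: fixed light wooden block 56 by 56 by 30 mm high, origin at the centre of its underside; an 18 mm hole 26 mm deep in its top holds the spindle (lower end 4 mm above the worktop, the shank's top 8 mm above the block). It stands left or right of the plate
- pivot (a point): point on the upright pivot axis of the tensioner arm, 40 mm above the worktop; plate x +20, y +80 mm
- post (a point): point on the axis of the arm's push post, 85 mm above the worktop: a plain upright steel post 14 mm in diameter, bare from 58 to 112 mm above the worktop, with an 18 mm wide black cap, top 122 mm. It stands on the idler block (36 mm square, with a 36 mm white roller on it, top of roller 58 mm above the worktop) at the free end of the arm, 130 mm from the pivot axis
- tensioner (a joint): angle of the tensioner arm, rad: 0 at rest (in the plate's frame the post is then at plate x -24, y -42 mm), growing counter-clockwise seen from above, so that the post travels along an arc about the pivot towards plate +x, away from the robot; end stop at 0.75. A spring pushes it back with about 4 N at the post at rest and 7 N at 0.7. The ratchet clicks at about 0.45 to 0.48 and, if the arm is then let go, catches it at about 0.47
- pawl (a joint): travel of the sprung pawl slider beside the pivot, m: 0 when it lies in against the hub; it is lifted to about 0.005 by the ramp of the ratchet tooth from about 0.17 rad on and drops back to 0 with the click. Moves by itself
- beaker: bystander: empty glass beaker 54 mm wide, 70 mm high, on the side of the plate away from the parking block; origin at the centre of its underside
- tape: bystander: roll of tape 106 mm wide, 25 mm high, lying flat; origin at the centre of its underside
- timer: bystander: white timer 66 by 66 by 18 mm; origin at the centre of its underside

How it is judged:
On the way, in this order (a step that is already met when the one before it is completed fails the run):
1. the spindle stands fully home in the socket cup, released (horizontal distance between spindle and socket below 0.006 m and z of spindle in the frame of socket below -0.03 m and angle between spindle's own z axis and vertical below 0.1 rad and contact force between the fingers and spindle below 0.1 N), for 0.2 s.
2. the tensioner arm has been pushed past the ratchet click and the pawl has dropped in behind the tooth (value of joint tensioner above 0.52 rad and value of joint pawl below 0.0015 m), for 0.1 s.
At the end, for the whole second after the job is handed in: the robot holds the tensioner arm still beyond 0.545 rad (the ratchet alone leaves it at about 0.47) with over 2 N, pawl dropped in; the spindle stands untouched in the cup, within 6 mm of its axis, 4 mm of fully home and 0.1 rad of upright (value of joint tensioner above 0.545 rad and velocity of joint tensioner between -0.05 and 0.05 rad/s and value of joint pawl below 0.0015 m and contact force between the arm and tensioner above 2 N and horizontal distance between spindle and socket below 0.006 m and z of spindle in the frame of socket below -0.03 m and angle between spindle's own z axis and vertical below 0.1 rad and contact force between the arm and spindle below 0.1 N); the arm keeps its last pose, push and grip.
It fails at once if the beaker, the timer or the tape is moved more than 25 mm (distance of any of beaker, timer, tape from where it was at the start of the episode above 0.025 m).
It also fails if it takes over 64 s, if anything falls off the work surface, if the arm or the gripper's body presses on something with over 40 N, if the wrist force passes 120 N, or if a joint passes its speed limit or range.

ROBOT

A 6-joint arm with a two-finger parallel gripper is mounted at the origin on a cart in front of the work surface, level with it; the furniture and walls round the work are solid. World frame = base frame: x ahead of the robot, y to its left, z up, the work surface at z = 0. Lengths are in m, angles in rad, forces in N, time in s.
With the tool pointing down it reaches from about 0.275 to 0.875 m from the base axis. Payload 12.5 kg.
Tool frame: the origin (TCP) lies between the finger pads; the fingertips stand 19 mm ahead of it and the grasp point (between the pads) is the TCP; z points along the fingers, y is the line along which they close (so a half turn about z gives the same grasp; the last joint's range is limited). The gripper opens to 85 mm and grips with 20 to 120 N. Pads are 22 mm wide; open, the fingers measure 114 mm over their backs; the gripper's body (76 mm by 85 mm) begins 54 mm behind the grasp point. The pads swing forward as they close: fully open they stand 13 mm farther back than shut.
Start: joints at [-1.222, 0.351, 1.652, -0, 1.139, -0.085], TCP at [0.231, -0.499, 0.25] pointing down, gripper open.
Joint ranges: [-2.75, 2.75], [-0.79, 2.1], [0.01, 2.65], [-1.57, 4.71], [0.07, 3.14], [-2.87, 2.87]. Speed limits (rad/s): [2.22, 2.22, 2.79, 3.14, 3.14, 3.14].

INTERFACE

Orientations are given as a unit quaternion [x, y, z, w].
In Python, from workcell import bot gives the robot as it stands.
- The arm moves only by the tool step_arm, never from a script. Its argument "rows" is a list of rows, each a list of 5 numbers: the shift along the tool's x, y, z in units of 25 mm (1.0 is 25 mm), then the turn about the tool's z in degrees, then the finger opening in mm, from 0 to 85.4. In form: [[tx, ty, tz, turn, claw], ...]. A call has 1 to 5 rows; each row is the pose to reach, as a shift and turn from the pose commanded when the call began, along the tool's axes at that moment; what a row does not reach only later rows make up. A row lasts 1/8 s, in which the tool goes at most 62.5 mm and 10.7 degrees, less where a joint would pass 70% of its speed; a pose out of reach is approached as far as the arm can. A call with a gripper value outside its range is refused whole. The fingers move at their own pace and stop on an object; the grip force is fixed at half the most. Time passes only in rows, so rows that repeat a pose let the fingers close. It gives the time, the measured TCP pose, the force, the opening and the grip force at its end, in the units of the state.
- bot.read_state(): the state, without advancing time (a new reading comes with each control period).
- bot.grab_frame(name): name is "side" or "top"; returns the picture (420x560x3 uint8, red, green, blue); there is no depth.
- bot.get_calibration(name): a dict with "camera_matrix" (3x3 intrinsics, pixels), "rvec" (rotation vector, rad) and "tvec" (3), from world to camera coordinates, as OpenCV has them. Camera axes: x right, y down, z forward; pixel columns grow to the right and rows downward; lengths in m; the calibration is good to about 2 mm. A picture is of the moment at which its call begins. get_calibration takes no time and is no camera call.
- bot.hand_in(): hands the job in; it is judged then, once.
The state is a dict: "t": time; "joints": joint angles; "joint_vel": joint speeds; "joint_efforts": joint torques, N m; "tcp_pos": TCP position; "tcp_rot": TCP orientation; "contact_force": force on the tool from outside, world axes, zero at the start; "moment": the same for the moment, N m; "opening": opening from 0.0 (shut) to 1.0 (fully open); "finger_force": force on a finger pad.
Only numpy, scipy, OpenCV 4.12 (cv2) and the standard library are available. Lean on these libraries where they do the work, as an engineer would, in place of code of your own. Each camera call takes 0.05 s, during which the arm holds its last target. There are 200 camera calls.

## Working session

There is one attempt and no reset: what is moved stays moved. The work goes in short steps, Python scripts to look and compute and a tool call to move; the robot and the scene stay as the last step left them, time stands still between calls to the robot, and variables do not carry over. Pictures are saved under pics/ and viewed, at most 10 in all, crops included, and the job is handed in when it is done.

Besides the shell and the picture viewer there is one more tool, called after "Call:" by a JSON object that holds its "api" and its "payload", one argument or row to a line. step_arm: Moves the arm, as the interface text tells. Its arguments: {"type":"object","properties":{"rows":{"type":"array","items":{"type":"array","items":{"type":"number"}}}},"required":["rows"]}

```bash
mkdir -p pics
cat > h.py <<'E'
import numpy as np, cv2
from workcell import bot
from scipy.spatial.transform import Rotation as R
def cal(n):
    c=bot.get_calibration(n); K=np.array(c["camera_matrix"],float); r=np.array(c["rvec"],float).reshape(3); t=np.array(c["tvec"],float).reshape(3)
    return K,r,t
def ray(n,u,v):
    K,r,t=cal(n); M=cv2.Rodrigues(r)[0]
    return -M.T@t, M.T@np.linalg.inv(K)@np.array([u,v,1.])
def onz(n,u,v,z):
    o,d=ray(n,u,v); return o+d*(z-o[2])/d[2]
def proj(n,p):
    K,r,t=cal(n); return cv2.projectPoints(np.array(p,float).reshape(-1,1,3),r,t,K,None)[0].reshape(-1,2)
def shot(n,f):
    a=bot.grab_frame(n); cv2.imwrite("pics/"+f+".png",a[:,:,::-1]); return a
def move(p): # world target -> tool units
    s=bot.read_state(); return R.from_quat(s["tcp_rot"]).inv().apply(np.array(p)-s["tcp_pos"])/0.025
E
python3 - <<'E'
from h import *
for n in("side","top"):
    shot(n,n+"0"); K,r,t=cal(n); print(n,K[0,0],ray(n,280,210)[0].round(3))
print(bot.read_state())
E
```

```text
side 473.52071629990263 [-0.031  0.694  0.853]
top 533.7165963868028 [ 0.421 -0.092  1.551]
{'t': 0.1, 'joints': array([-1.22160852e+00,  3.51163774e-01,  1.65233616e+00, -2.63948268e-05,
        1.13911914e+00, -8.46026664e-02]), 'joint_vel': array([ 0.00014247, -0.00248503, -0.00205057,  0.00017673, -0.00112254,
        0.00043848]), 'joint_efforts': array([ 1.06881421e-04, -5.06833398e+01, -2.91874355e+01, -1.31123893e-04,
        2.64816037e-03, -1.22708124e-05]), 'tcp_pos': array([ 0.23109529, -0.49879409,  0.24983153]), 'tcp_rot': array([ 9.76568978e-01,  2.15204016e-01, -7.95749249e-05, -5.07142731e-04]), 'contact_force': array([-0.46335532, -0.04415365,  0.49618816]), 'moment': array([ 0.02517437, -0.05934694,  0.02613786]), 'finger_force': 0.0, 'opening': 1.003204134408439}
```

View pics/top0.png

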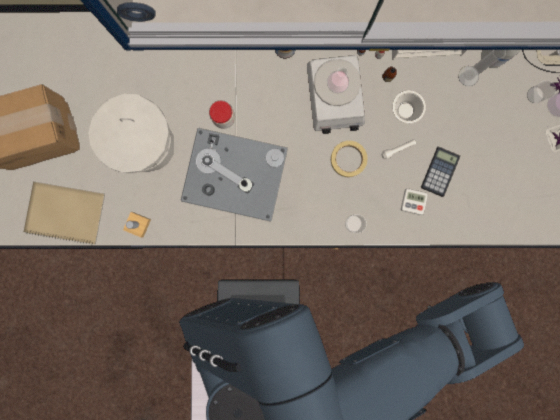

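View pics/side0.png

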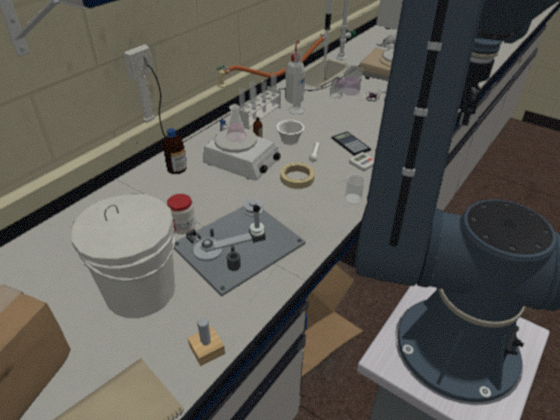

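The top view shows the plate at about (235,173), the cup at (208,190), the post cap at (246,184), and the block with the spindle at (136,224). The bystanders are well to the right: beaker (355,224), tape (349,158), timer (415,202). The side view shows the spindle top at about (204,322), the cup at (233,260) and the post cap at (256,208).

Run:
```python
from h import *
a=cv2.imread("pics/top0.png"); hsv=cv2.cvtColor(a,cv2.COLOR_BGR2HSV)
# plate corners
H,S,V=cv2.split(hsv)
print("plate px",hsv[200,240],"table",hsv[150,320])
m=((V<135)&(V>60)).astype(np.uint8); m[:,:170]=0;m[:,300:]=0;m[:120]=0;m[230:]=0
m=cv2.morphologyEx(m,cv2.MORPH_CLOSE,np.ones((9,9)));m=cv2.morphologyEx(m,cv2.MORPH_OPEN,np.ones((15,15)))
c=max(cv2.findContours(m,0,2)[0],key=cv2.contourArea); b=cv2.minAreaRect(c); print(b)
q=[onz("top",u,v,.012) for u,v in cv2.boxPoints(b)]; print(np.round(q,4)); print([np.linalg.norm(q[i]-q[i-1]).round(4) for i in range(4)])
# block
m=((H>8)&(H<28)&(S>110)&(V>120)).astype(np.uint8); m[:200]=0;m[250:]=0;m[:,:115]=0;m[:,160:]=0
c=np.vstack(cv2.findContours(m,0,2)[0]); b=cv2.minAreaRect(c); print(b)
q=[onz("top",u,v,.03) for u,v in cv2.boxPoints(b)];print(np.round(q,4),np.mean(q,0)); print([np.linalg.norm(q[i]-q[i-1]).round(4) for i in range(4)])
t=cv2.resize(a[195:250,105:170],None,fx=6,fy=6,interpolation=cv2.INTER_CUBIC)
t2=cv2.resize(a[120:225,175:300],None,fx=4,fy=4,interpolation=cv2.INTER_CUBIC)
s=cv2.imread("pics/side0.png"); t3=cv2.resize(s[310:365,180:235],None,fx=5,fy=5,interpolation=cv2.INTER_CUBIC); 
o=np.zeros((600,800,3),np.uint8); o[:420,:500]=t2; o[:275,505:780]=t3; o[276:276+324,505-95:800]=t[:324,:390]
cv2.imwrite("pics/c0.png",o)
```

```text
plate px [ 90   6 132] table [ 15  28 185]
((233.95005798339844, 171.88876342773438), (92.19512176513672, 79.75608825683594), 12.680383682250977)
[[ 0.4851  0.1945  0.012 ]
 [ 0.7116  0.1456  0.012 ]
 [ 0.6522 -0.116   0.012 ]
 [ 0.4267 -0.0653  0.012 ]]
[np.float64(0.2663), np.float64(0.2318), np.float64(0.2683), np.float64(0.2312)]
((136.18966674804688, 224.27584838867188), (20.6121826171875, 18.9409236907959), 21.801406860351562)
[[0.4029 0.3532 0.03  ]
 [0.453  0.3339 0.03  ]
 [0.4312 0.279  0.03  ]
 [0.3812 0.2984 0.03  ]] [0.41707999 0.31610879 0.03      ]
[np.float64(0.059), np.float64(0.0537), np.float64(0.0591), np.float64(0.0536)]
```

View pics/c0.png

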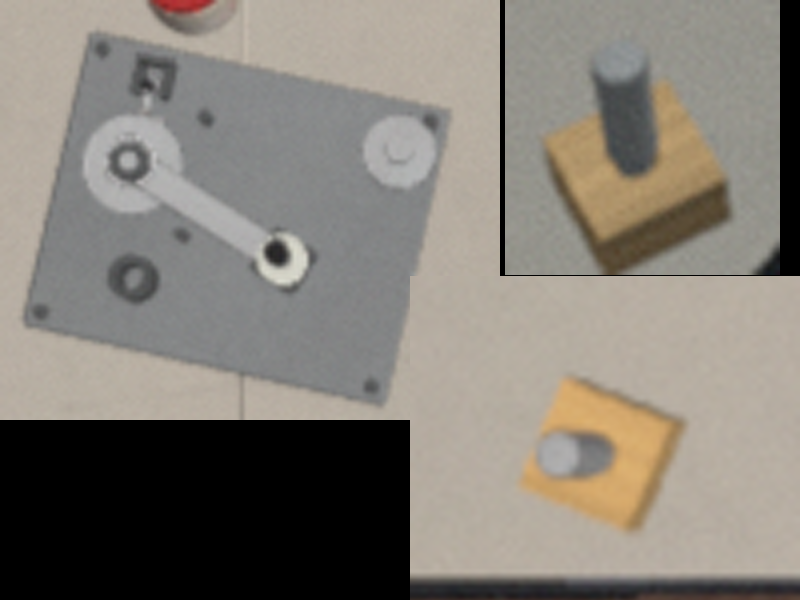

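The crop shows the cup mouth at full-image pixel (208.2,189.2), pivot (207,160), post cap (244,182.7) and spindle top (129.7,224.3). In the side view the spindle top is at (202.7,322.7). I'll check these against the plate geometry.

Run:
```python
from h import *
f=lambda x,y,k,ox,oy:((x+.5)/k-.5+ox,(y+.5)/k-.5+oy)
P=lambda x,y:f(x,y,4,175,120)
cor=[onz("top",*P(*c),.012) for c in((92,33),(450,111),(384,404),(25,324))]
print(np.round(cor,4),[np.linalg.norm(cor[i]-cor[i-1]).round(4) for i in range(4)])
# plate: TL=(+x,+y) TR=(+x,-y) BR=(-x,-y) BL=(-x,+y)
c=np.mean(cor,0); yv=(cor[0]+cor[3]-cor[1]-cor[2])[:2]; yaw=np.arctan2(yv[1],yv[0])-np.pi/2
M=lambda x,y:c[:2]+np.array([x*np.cos(yaw)-y*np.sin(yaw),x*np.sin(yaw)+y*np.cos(yaw)])
print("c",c.round(4),"yaw",np.degrees(yaw))
for n,pl,px,z in(("cup",(-.06,.06),(134,278),.048),("pivot",(.02,.08),(129,161),.05),("post",(-.024,-.042),(277,252),.122),("pulley",(.07,-.105),(399,151),.046)):
    print(n,M(*pl).round(4),onz("top",*P(*px),z).round(4))
u=f(150,178,6,105,195); print("spindle top",onz("top",*u,.094).round(4))
v=f(115,65,5,180,310); print("side",onz("side",*v,.094).round(4))
s=bot.read_state(); print(R.from_quat(s["tcp_rot"]).as_matrix().round(3))
```

```text
[[ 0.6969  0.1458  0.012 ]
 [ 0.6397 -0.1144  0.012 ]
 [ 0.4275 -0.0666  0.012 ]
 [ 0.4852  0.1926  0.012 ]] [np.float64(0.2168), np.float64(0.2664), np.float64(0.2175), np.float64(0.2656)]
c [0.5623 0.0394 0.012 ] yaw -12.47510557905332
cup [0.5167 0.1109] [0.5162 0.1093 0.048 ]
pivot [0.5992 0.1132] [0.5989 0.1131 0.05  ]
post [0.5298 0.0036] [0.529  0.0035 0.122 ]
pulley [ 0.608  -0.0783] [ 0.6064 -0.0777  0.046 ]
spindle top [0.4173 0.317  0.094 ]
side [0.4169 0.3185 0.094 ]
[[ 0.907  0.42  -0.   ]
 [ 0.42  -0.907  0.001]
 [ 0.    -0.001 -1.   ]]
```

Measurements agree to within 2 mm: spindle (0.417,0.3175), cup (0.5164,0.110), yaw −12.5°. I'll travel to above the spindle and turn by 39° on the way.

Call:
{"api": "step_arm", "payload": {
  "rows": [
    [20.5,-26.5,0,39,85],
    [20.5,-26.5,0,39,85],
    [20.5,-26.5,0,39,85],
    [20.5,-26.5,0,39,85],
    [20.5,-26.5,0,39,85]
  ]
}}

```text
t: 0.72
tcp_pos: [0.3003, -0.1953, 0.2503]
tcp_rot: [0.992, -0.124, 0.0, -0.0]
contact_force: [0.7, -0.8, 0.5]
opening: 0.996
finger_force: 0.0
```

Run:
```python
from h import *
s=bot.read_state(); M=R.from_quat(s["tcp_rot"]).as_matrix(); print(s["tcp_pos"],np.degrees(np.arctan2(M[1,0],M[0,0])),s["joints"].round(2)); print(move([.417,.3175,.17]))
```

```text
[ 0.30025948 -0.19527541  0.25027468] -14.290680982514301 [-0.71 -0.01  2.1   0.    1.06  1.11]
[ -0.53838671 -21.02880227   3.21203986]
```

Call:
{"api": "step_arm", "payload": {
  "rows": [
    [-0.5,-20.6,1,0,85],
    [-0.5,-20.6,1,0,85],
    [-0.5,-20.6,1,0,85],
    [-0.5,-20.6,1,0,85],
    [-0.5,-20.6,1,0,85]
  ]
}}

```text
t: 1.35
tcp_pos: [0.3692, 0.1095, 0.2352]
tcp_rot: [0.992, -0.123, 0.0, -0.0]
contact_force: [1.0, -1.7, 0.9]
opening: 0.999
finger_force: 0.0
```

Call:
{"api": "step_arm", "payload": {
  "rows": [
    [-0.2,-8.5,1.5,0,85],
    [-0.2,-8.5,1.5,0,85],
    [-0.2,-8.5,1.5,0,85],
    [-0.2,-8.5,1.5,0,85],
    [-0.2,-8.5,1.5,0,85]
  ]
}}

```text
t: 1.98
tcp_pos: [0.416, 0.3158, 0.1967]
tcp_rot: [0.993, -0.122, -0.001, 0.0]
contact_force: [-0.1, -0.5, -0.4]
opening: 0.996
finger_force: 0.0
```

Run:
```python
from h import *
s=bot.read_state(); M=R.from_quat(s["tcp_rot"]).as_matrix(); print(s["tcp_pos"],np.degrees(np.arctan2(M[1,0],M[0,0])),s["joints"].round(2)); print(move([.417,.3175,.07]))
```

```text
[0.41599347 0.31577169 0.19674516] -14.022990176121521 [0.56 0.37 1.78 0.   1.   2.38]
[ 0.02734765 -0.0817551   5.06970447]
```

Call:
{"api": "step_arm", "payload": {
  "rows": [
    [0.0,-0.08,2,0,85],
    [0.0,-0.08,4,0,85],
    [0.0,-0.08,5.05,0,85],
    [0.0,-0.08,5.05,0,85],
    [0.0,-0.08,5.05,0,85]
  ]
}}

```text
t: 2.6
tcp_pos: [0.4174, 0.3164, 0.0727]
tcp_rot: [0.992, -0.123, 0.001, -0.0]
contact_force: [-0.4, 0.8, 0.3]
opening: 0.993
finger_force: 0.0
```

Call:
{"api": "step_arm", "payload": {
  "rows": [
    [0,0,0,0,15],
    [0,0,0,0,15],
    [0,0,0,0,15],
    [0,0,0,0,15],
    [0,0,0,0,15]
  ]
}}

```text
t: 3.22
tcp_pos: [0.417, 0.3166, 0.0718]
tcp_rot: [0.992, -0.123, 0.0, -0.0]
contact_force: [-0.4, -1.0, 4.8]
opening: 0.243
finger_force: 58.3
```

Run:
```python
from h import *
s=bot.read_state(); print({k:np.round(s[k],3) for k in("t","tcp_pos","tcp_rot","opening","finger_force","contact_force","moment")})
```

```text
{'t': np.float64(3.225), 'tcp_pos': array([0.417, 0.317, 0.072]), 'tcp_rot': array([ 0.992, -0.123,  0.   , -0.   ]), 'opening': np.float64(0.243), 'finger_force': np.float64(58.33), 'contact_force': array([-0.4  , -0.951,  4.829]), 'moment': array([-0.236,  0.133, -0.006])}
```

Gripped (about 21 mm opening, 58 N). Lift.

Call:
{"api": "step_arm", "payload": {
  "rows": [
    [0,0,-1,0,15],
    [0,0,-2,0,15],
    [0,0,-3,0,15],
    [0,0,-3.6,0,15],
    [0,0,-3.6,0,15]
  ]
}}

```text
t: 3.85
tcp_pos: [0.417, 0.3166, 0.1619]
tcp_rot: [0.992, -0.123, 0.0, -0.0]
contact_force: [-0.1, -0.7, -2.7]
opening: 0.239
finger_force: 59.0
```

Run:
```python
from h import *
s=bot.read_state(); print(s["tcp_pos"],s["opening"],s["finger_force"],s["contact_force"]); print(move([.5164,.110,.155]))
```

```text
[0.41703708 0.31664151 0.16186702] 0.2390776647148644 58.96578401327133 [-0.08533177 -0.66730013 -2.69486377]
[5.87396802 7.04380396 0.27332007]
```

Call:
{"api": "step_arm", "payload": {
  "rows": [
    [1.5,1.8,0,0,15],
    [3,3.6,0,0,15],
    [4.5,5.4,0,0,15],
    [5.9,7.0,0,0,15],
    [5.9,7.0,0,0,15]
  ]
}}

```text
t: 4.47
tcp_pos: [0.5178, 0.108, 0.1602]
tcp_rot: [0.992, -0.125, -0.001, 0.0]
contact_force: [-0.2, 1.2, -2.2]
opening: 0.241
finger_force: 59.3
```

Run:
```python
from h import *
a=shot("side","s1")[:,:,::-1]; b=shot("top","t1")[:,:,::-1]
s=bot.read_state(); p=s["tcp_pos"]; print(p)
print("pred side spindle foot/shoulder/top",proj("side",[p+[0,0,-.068],p+[0,0,-.034],p+[0,0,.022],[.5164,.110,.048]]).round(1))
u,v=map(int,proj("side",[.5164,.11,.07])[0]); x0,y0=u-40,v-65
o=cv2.resize(a[y0:y0+100,x0:x0+80],None,fx=6,fy=6,interpolation=cv2.INTER_CUBIC); cv2.imwrite("pics/c1.png",o); print(x0,y0)
```

```text
[0.51652602 0.11054927 0.16033109]
pred side spindle foot/shoulder/top [[232.7 242.6]
 [231.9 231.7]
 [230.4 212.9]
 [233.9 256. ]]
193 184
```

View pics/c1.png

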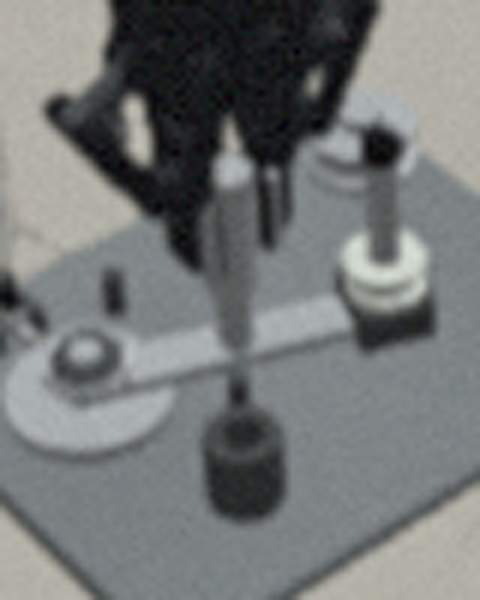

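The light column is the roller and shank; its foot is at about crop (236,347), full-image (231.9,241.3). The cup mouth is at crop (244,428), full-image (233.2,254.9). Both are off from prediction by the same (−0.7,−1.2) px, so the spindle is over the cup. I'll descend gently.

Call:
{"api": "step_arm", "payload": {
  "rows": [
    [0,0,0.8,0,15],
    [0,0,1.6,0,15],
    [0,0,1.8,0,15],
    [0,0,2.0,0,15],
    [0,0,2.0,0,15]
  ]
}}

```text
t: 5.2
tcp_pos: [0.5171, 0.1111, 0.1116]
tcp_rot: [0.992, -0.123, 0.0, -0.0]
contact_force: [-0.3, 1.0, -2.1]
opening: 0.243
finger_force: 59.3
```

Call:
{"api": "step_arm", "payload": {
  "rows": [
    [0,0,0.15,0,15],
    [0,0,0.3,0,15],
    [0,0,0.4,0,15],
    [0,0,0.4,0,15]
  ]
}}

```text
t: 5.7
tcp_pos: [0.517, 0.1107, 0.1013]
tcp_rot: [0.992, -0.123, -0.0, 0.0]
contact_force: [-0.4, -0.3, -1.5]
opening: 0.241
finger_force: 59.3
```

Call:
{"api": "step_arm", "payload": {
  "rows": [
    [0,0,0.2,0,15],
    [0,0,0.4,0,15],
    [0,0,0.6,0,15],
    [0,0,0.65,0,15],
    [0,0,0.65,0,15]
  ]
}}

```text
t: 6.32
tcp_pos: [0.5171, 0.1108, 0.0851]
tcp_rot: [0.992, -0.123, -0.0, 0.0]
contact_force: [0.0, -0.6, -2.4]
opening: 0.241
finger_force: 59.3
```

Run:
```python
from h import *
s=bot.read_state(); print({k:np.round(s[k],3) for k in("tcp_pos","finger_force","contact_force","moment")})
```

```text
{'tcp_pos': array([0.517, 0.111, 0.085]), 'finger_force': np.float64(59.257), 'contact_force': array([ 0.03 , -0.602, -2.41 ]), 'moment': array([0.021, 0.017, 0.015])}
```

Call:
{"api": "step_arm", "payload": {
  "rows": [
    [0,0,0.06,0,15],
    [0,0,0.12,0,15],
    [0,0,0.14,0,15]
  ]
}}

```text
t: 6.7
tcp_pos: [0.5172, 0.1108, 0.0819]
tcp_rot: [0.992, -0.123, 0.0, -0.0]
contact_force: [-2.3, -0.2, 5.0]
opening: 0.242
finger_force: 59.8
```

Shoulder contact at the expected height (TCP 0.082). Release and rise.

Call:
{"api": "step_arm", "payload": {
  "rows": [
    [0,0,0,0,70],
    [0,0,0,0,70],
    [0,0,0,0,70],
    [0,0,0,0,70]
  ]
}}

```text
t: 7.2
tcp_pos: [0.5171, 0.1108, 0.0817]
tcp_rot: [0.992, -0.123, 0.0, -0.0]
contact_force: [0.2, 0.4, 1.0]
opening: 0.82
finger_force: 0.0
```

Call:
{"api": "step_arm", "payload": {
  "rows": [
    [0,0,-1,0,70],
    [0,0,-2.5,0,70],
    [0,0,-4,0,70],
    [0,0,-4.4,0,70],
    [0,0,-4.4,0,70]
  ]
}}

```text
t: 7.82
tcp_pos: [0.517, 0.1108, 0.1916]
tcp_rot: [0.992, -0.123, 0.0, -0.0]
contact_force: [0.3, 0.5, -0.8]
opening: 0.817
finger_force: 0.0
```

Run:
```python
from h import *
s=bot.read_state(); p=s["tcp_pos"]; print(p)
piv=np.array([.599,.1131]); r0=np.array([.5294,.0036])-piv; print(np.linalg.norm(r0))
for th in(0,.2,.4,.52,.6,.63):
    c,sn=np.cos(th),np.sin(th); r=np.array([c*r0[0]-sn*r0[1],sn*r0[0]+c*r0[1]]); t=np.array([-r[1],r[0]])/.13; print(th,(piv+r).round(4),t.round(3),np.degrees(np.arctan2(t[1],t[0])).round(1))
a=shot("side","s2")[:,:,::-1]; o=cv2.resize(a[170:290,180:310],None,fx=5,fy=5,interpolation=cv2.INTER_CUBIC); cv2.imwrite("pics/c2.png",o)
print((proj("side",[[.517,.111,.104],[.517,.111,.048]])-[180,170])*5)
```

```text
[0.51704658 0.11076817 0.19156274]
0.12974748552476845
0 [0.5294 0.0036] [ 0.842 -0.535] -32.4
0.2 [ 0.5525 -0.008 ] [ 0.932 -0.357] -21.0
0.4 [ 0.5775 -0.0149] [ 0.984 -0.165] -9.5
0.52 [ 0.593  -0.0165] [ 0.997 -0.046] -2.6
0.6 [ 0.6034 -0.0166] [0.997 0.034] 1.9
0.63 [ 0.6073 -0.0164] [0.996 0.064] 3.7
[[260.52616552 344.65837376]
 [266.99885975 430.51592   ]]
```

View pics/c2.png

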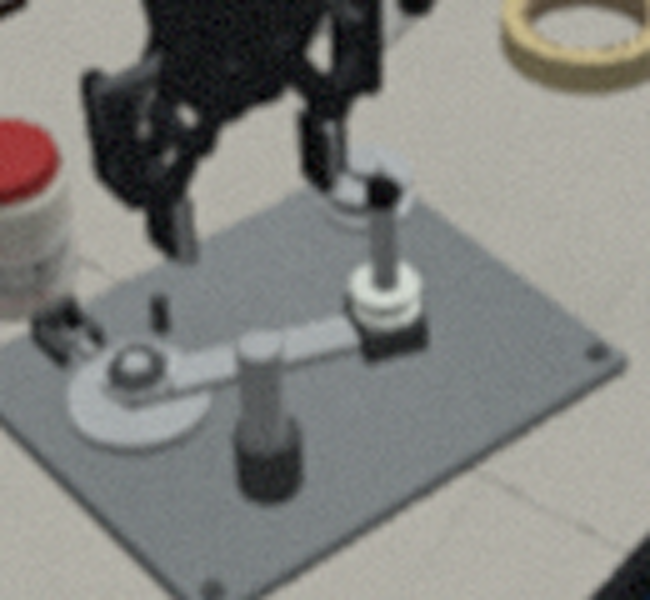

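The spindle stands home in the cup: top at crop (260,340) where (260,345) less the usual 5 px bias is predicted. Next, set the fingers to an 8 mm gap as a notch and go behind the post.

Call:
{"api": "step_arm", "payload": {
  "rows": [
    [-0.28,2.04,0,0,8],
    [-0.28,4.04,0,0,8],
    [-0.28,4.04,0,0,8],
    [-0.28,4.04,0,0,8],
    [-0.28,4.04,0,0,8]
  ]
}}

```text
t: 8.5
tcp_pos: [0.4857, 0.0154, 0.1912]
tcp_rot: [0.992, -0.123, -0.0, -0.0]
contact_force: [-0.4, 0.6, 0.4]
opening: 0.092
finger_force: 0.0
```

Call:
{"api": "step_arm", "payload": {
  "rows": [
    [0,0,1.5,0,8],
    [0,0,3,0,8],
    [0,0,4.15,0,8],
    [0,0,4.15,0,8],
    [0,0,4.15,0,8]
  ]
}}

```text
t: 9.12
tcp_pos: [0.4862, 0.0149, 0.0888]
tcp_rot: [0.992, -0.123, 0.0, -0.0]
contact_force: [-0.2, 0.6, 0.5]
opening: 0.093
finger_force: 0.0
```

Run:
```python
from h import *
s=bot.read_state(); p=s["tcp_pos"]; print(p,s["contact_force"],s["opening"])
M=R.from_quat(s["tcp_rot"]); tx=M.apply([1,0,0]); print(tx)
piv=np.array([.599,.1131]); r0=np.array([.5294,.0036])-piv
for th in(0,.1,.2,.3,.4,.5,.58,.63,.66):
    c,sn=np.cos(th),np.sin(th); r=np.array([c*r0[0]-sn*r0[1],sn*r0[0]+c*r0[1]]); q=np.append(piv+r,.088)-tx*.0167; print(th,move(q).round(2))
a=shot("side","s3")[:,:,::-1]; o=cv2.resize(a[170:290,180:310],None,fx=5,fy=5,interpolation=cv2.INTER_CUBIC); cv2.imwrite("pics/c3.png",o)
```

```text
[0.48619622 0.0149477  0.088791  ] [-0.24458904  0.56723284  0.54211707] 0.09323958083967936
[ 9.69850315e-01 -2.43699473e-01  9.65774353e-04]
0 [1.12 0.02 0.03]
0.1 [1.62 0.16 0.03]
0.2 [2.13 0.25 0.03]
0.3 [2.65 0.28 0.03]
0.4 [3.17 0.27 0.04]
0.5 [3.68 0.2  0.04]
0.58 [4.09 0.11 0.04]
0.63 [4.33 0.04 0.04]
0.66 [ 4.48 -0.01  0.04]
```

View pics/c3.png

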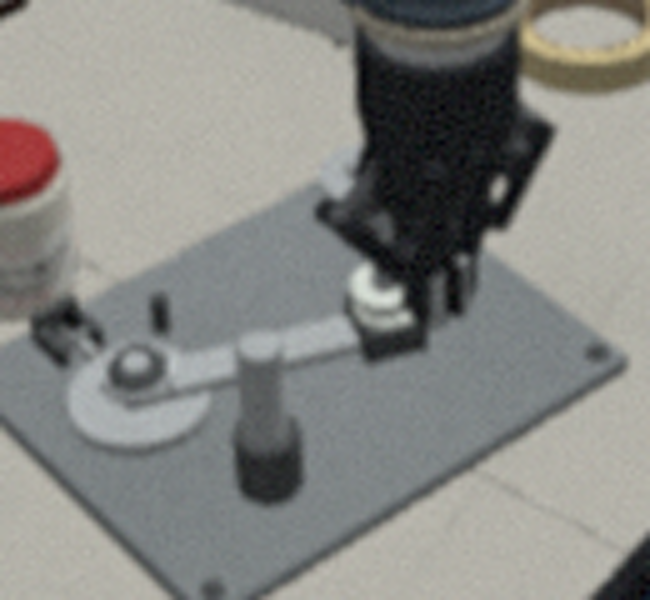

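The fingers (crop (440,290)) are on the robot side of the post (crop (385,280)). Push along the arc.

Call:
{"api": "step_arm", "payload": {
  "rows": [
    [0.5,0,0,0,8],
    [0.9,0.02,0,0,8],
    [1.12,0.02,0,0,8],
    [1.3,0.07,0,0,8],
    [1.45,0.11,0,0,8]
  ]
}}

```text
t: 9.8
tcp_pos: [0.5194, 0.0028, 0.0876]
tcp_rot: [0.992, -0.123, -0.001, 0.0]
contact_force: [-5.2, -0.0, 1.3]
opening: 0.092
finger_force: 0.0
```

Call:
{"api": "step_arm", "payload": {
  "rows": [
    [0.17,0.05,0,0,8],
    [0.42,0.1,0,0,8],
    [0.68,0.14,0,0,8],
    [0.94,0.16,0,0,8],
    [1.2,0.17,0,0,8]
  ]
}}

```text
t: 10.42
tcp_pos: [0.547, -0.0087, 0.0874]
tcp_rot: [0.992, -0.123, -0.002, 0.0]
contact_force: [-7.2, -2.4, 1.1]
opening: 0.095
finger_force: 0.0
```

```bash
cat > st.py <<'E'
from h import *
s=bot.read_state(); p=s["tcp_pos"]; M=R.from_quat(s["tcp_rot"]); tx=M.apply([1,0,0]); print(s["t"],p,"tool force",M.inv().apply(s["contact_force"]).round(2),s["opening"],s["finger_force"])
piv=np.array([.599,.1131]); r0=np.array([.5294,.0036])-piv
for th in(.3,.4,.5,.58,.63,.66):
    c,sn=np.cos(th),np.sin(th); r=np.array([c*r0[0]-sn*r0[1],sn*r0[0]+c*r0[1]]); q=np.append(piv+r,.088)-tx*.0167; print(th,move(q).round(2))
E
python3 st.py
```

```text
10.425 [ 0.54701143 -0.00872157  0.08738129] tool force [-6.39  4.12 -1.08] 0.09514806309123616 0.0
0.3 [ 0.06 -0.04 -0.03]
0.4 [ 0.58 -0.06 -0.03]
0.5 [ 1.09 -0.13 -0.03]
0.58 [ 1.5  -0.22 -0.03]
0.63 [ 1.74 -0.29 -0.03]
0.66 [ 1.89 -0.34 -0.03]
```

Call:
{"api": "step_arm", "payload": {
  "rows": [
    [0.35,-0.05,0,0,8],
    [0.7,-0.07,0,0,8],
    [1.05,-0.12,0,0,8],
    [1.4,-0.2,0,0,8],
    [1.65,-0.27,0,0,8]
  ]
}}

```text
t: 11.05
tcp_pos: [0.5889, -0.0127, 0.0873]
tcp_rot: [0.992, -0.123, -0.002, 0.0]
contact_force: [-6.9, -3.6, 1.0]
opening: 0.097
finger_force: 0.0
```

Call:
{"api": "step_arm", "payload": {
  "rows": [
    [0.05,-0.02,0,0,8],
    [0.05,-0.02,0,0,8],
    [0.05,-0.02,0,0,8],
    [0.05,-0.02,0,0,8],
    [0.05,-0.02,0,0,8]
  ]
}}

```text
t: 11.68
tcp_pos: [0.59, -0.0124, 0.0873]
tcp_rot: [0.992, -0.123, -0.002, 0.0]
contact_force: [-6.3, -3.8, 0.3]
opening: 0.094
finger_force: 0.0
```

```bash
python3 st.py
python3 - <<'E'
from h import *
a=shot("side","s4")[:,:,::-1]; b=shot("top","t4")[:,:,::-1]
o=np.zeros((500,800,3),np.uint8); o[:480,:520]=cv2.resize(a[170:290,180:310],None,fx=4,fy=4,interpolation=cv2.INTER_CUBIC); o[:420,525:800]=cv2.resize(b[120:225,175:300],None,fx=4,fy=4,interpolation=cv2.INTER_CUBIC)[:,:275]
cv2.imwrite("pics/c4.png",o)
E
```

```text
11.675 [ 0.58997712 -0.01240225  0.08732328] tool force [-5.22  5.25 -0.25] 0.09357500217092338 0.0
0.3 [-1.65  0.23 -0.02]
0.4 [-1.13  0.22 -0.03]
0.5 [-0.61  0.15 -0.03]
0.58 [-0.21  0.06 -0.03]
0.63 [ 0.04 -0.01 -0.03]
0.66 [ 0.19 -0.06 -0.03]
```

View pics/c4.png

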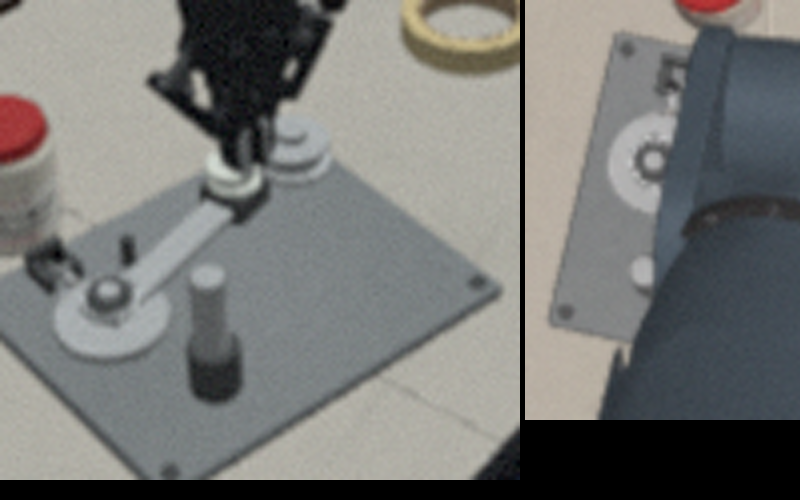

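The side view shows the arm swung back and held by the fingers, with the spindle still upright in the cup. I'll check the arm angle from the roller position.

Run:
```python
from h import *
piv=np.array([.599,.1131]); a0=np.arctan2(*(np.array([.5294,.0036])-piv)[::-1])
for z,y in((.048,178),(.058,170)):
    q=onz("side",234.5/4-.5+180+.7,(y+.5)/4-.5+170+1.2,z)[:2]-piv; print(np.linalg.norm(q).round(3),(np.arctan2(q[1],q[0])-a0).round(3))
s=bot.read_state(); print(s["t"],s["tcp_pos"],s["contact_force"],abs(s["joint_vel"]).max())
```

```text
0.125 0.59
0.122 0.569
11.775 [ 0.58998798 -0.01241054  0.08732266] [-6.38113536 -3.84695241  0.61986248] 0.001707140205008771
```

Two estimates give 0.57–0.62. I'll add 5 mm for margin, which stays clear of the end stop.

Call:
{"api": "step_arm", "payload": {
  "rows": [
    [0.1,-0.03,0,0,8],
    [0.2,-0.06,0,0,8],
    [0.2,-0.06,0,0,8],
    [0.2,-0.06,0,0,8],
    [0.2,-0.06,0,0,8]
  ]
}}

```text
t: 12.4
tcp_pos: [0.5952, -0.0123, 0.0873]
tcp_rot: [0.992, -0.123, -0.002, 0.0]
contact_force: [-6.6, -4.4, 0.4]
opening: 0.094
finger_force: 0.0
```

Run:
```python
from h import *
s=bot.read_state(); print(s["t"],s["tcp_pos"],s["contact_force"],abs(s["joint_vel"]).max())
print(bot.hand_in())
```

```text
12.4 [ 0.5952045  -0.01225858  0.08730692] [-6.55036719 -4.38478868  0.38496684] 0.0008915835612840226
the job is handed in; nothing more can be done
None
```

I handed the job in at 12.4 s with the spindle home and released in the cup and the robot still holding the tensioner at an estimated 0.61–0.66 rad with about 7 N; the hand-in returned no verdict, and I inferred the pawl drop from the arm angle rather than seeing it.

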